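Spin-check a vial carousel and brake it at its home mark

ROBOT

A 6-joint arm with a two-finger parallel gripper is mounted at the origin on a cart in front of the work surface, level with it; the furniture and walls round the work are solid. World frame = base frame: x ahead of the robot, y to its left, z up, the work surface at z = 0. Lengths are in m, angles in rad, forces in N, time in s.
With the tool pointing down it reaches from about 0.35 to 0.775 m from the base axis. Payload 5.5 kg.
Tool frame: the origin (TCP) lies at the very end of the fingers, on their centre line; the grasp point (between the pads) lies 19 mm behind it (r.grip_point_offset is the distance from the TCP to the grasp point, in m); z points along the fingers, y is the line along which they close (so a half turn about z gives the same grasp; the last joint's range is limited). The gripper opens to 85 mm and grips with 20 to 120 N. Pads are 22 mm wide; open, the fingers measure 114 mm over their backs; the gripper's body (76 mm by 85 mm) begins 54 mm behind the grasp point. The pads swing forward as they close: fully open they stand 13 mm farther back than shut.
Start: joints at [-0.14, 0.313, 0.046, 1.304, 0, 1.431], TCP at [0.575, -0, 0.231] pointing down, gripper open.
Joint ranges: [-2.76, 2.76], [-0.86, 1.69], [-1.03, 1.26], [-2.2, 2.34], [-1.47, 1.5], [-3.14, 3.14]. Speed limits (rad/s): [2.57, 2.57, 3.14, 3.14, 3.14, 3.14].

INTERFACE

Orientations are given as a unit quaternion [w, x, y, z].
In Python, from bench import r, optics, order, readout gives the robot as it stands (r), with the cameras (optics), the job (order) and the readings (readout).
- The arm moves only by the shell command python3 shift.py 'ROWS' [OPENING]. ROWS is rows parted by semicolons, their numbers by spaces, 1 to 5 of them, each of 6 numbers: dx, dy, dz in m, then a rotation vector rx, ry, rz in rad; each row shifts and turns the commanded pose from where the row before left it, along the tool's axes as they then stand; what a row does not reach is not made up. A row lasts 1/8 s, in which the tool goes at most 0.0625 m and 0.188 rad, less where a joint would pass 70% of its speed; a pose out of reach is approached as far as the arm can. OPENING is the opening from 0.0 (shut) to 1.0 (fully open), set as the command begins (- or left out keeps the last). The fingers move at their own pace and stop on an object; the grip force is fixed at half the most. Time passes only in rows, so rows that do not move let the fingers close. It prints the time, the measured TCP pose, the force, the opening and the grip force at its end.
- readout.observe(): the state, without advancing time (a new reading comes with each control period).
- optics.capture(name): name is "scene" or "side" or "wrist"; returns the picture (420x560x3 uint8, blue, green, red); there is no depth.
- optics.camera_info(name): a dict with "vertical_fov" (degrees; the focal length in pixels is half the picture's height over the tangent of half this angle, whatever the lens; pixels are square), "cx", "cy" (the principal point, pixels), "k1" (the pictures are not rectified: a ray, as slopes to the right and down, at radius r is drawn at 1 + k1 r^2 times it, then the intrinsics apply), "R" (3x3) and "t" (3): a world point X has camera coordinates R X + t. Camera axes: x right, y down, z forward; pixel columns grow to the right and rows downward; lengths in m; the calibration is good to about 2 mm. A picture is of the moment at which its call begins: read the wrist's pose just before it. camera_info takes no time and is no camera call; for the wrist camera it gives the pose at the moment of the call.
- order.finish_job(): hands the job in; it is judged then, once.
The state is a dict: "t": time; "joint_positions": joint angles; "dq": joint speeds; "tau": joint torques, N m; "tcp_pos": TCP position; "tcp_rot": TCP orientation; "wrist_force": force on the tool from outside, world axes, zero at the start; "ft_torque": the same for the moment, N m; "gripper_width": opening from 0.0 (shut) to 1.0 (fully open); "finger_force": force on a finger pad.
Only numpy, scipy, OpenCV 4.12 (cv2) and the standard library are available. Lean on these libraries where they do the work, as an engineer would, in place of code of your own. Each camera call takes 0.05 s, during which the arm holds its last target. There are 200 camera calls.

TASK

Check that the vial carousel runs freely and park it for loading: flick its red upright post with the outside of the fingers, without pinching it, so that the carousel spins by itself, either way round, and is still turning at a quarter turn per second or faster once the red mark has run past the green pointer plate for the first time. On a later pass, brake it with a fingertip on its outer steel ring so that it stops with the mark between the two side edges of the green plate; after its first pass it must not come to rest anywhere else. Lift nothing, leave the vials, bottle and jar where they are, and finish clear of everything.

Things in the scene. Friction and masses are not known exactly. Their poses are not given: they have to be found in the camera images.
- stand: fixed grey bearing stand, origin on the bench top in the carousel's vertical axis. Its -x axis points from there to the middle of the green pointer plate: a fixed plate, 28 mm radially by 48 mm across, 114 to 142 mm from the axis, top 45 mm above the bench, white centre line; its side edges lie at y = +24 and -24 mm in this frame
- carousel (a joint): angle (rad) of the free-running carousel about its vertical axis, anticlockwise from above positive, unlimited, not wrapped; starts between 0.75 and 5.53; 0 or whole turns: red mark at the middle of the green plate. Light bearing: a spin slows by about 0.06 rad/s each second at 1 rad/s, 0.13 at 2; inertia about 0.003 kg m2; a pressed fingertip stops it almost at once
- home_mark (a point): red line, 8 mm wide, across the steel ring; the point is on top of the ring, 95.5 mm from the axis, 45 mm above the bench. It turns with the carousel, at the same angle about the axis as the red post
- brake_ring: flat steel ring round the carousel, where it is braked: inner radius 83, outer 108 mm, flat top 45 mm above the bench. Origin on the axis, 29 mm above the bench; turns with the carousel. Inside it the aluminium disc lies 40 mm above the bench; low black hub, radius 16 mm, top 50 mm above the bench
- post: red upright round post for flicking the carousel, 16 mm in diameter, standing on the aluminium disc 55 mm from the carousel's axis; origin at its foot, 40 mm above the bench; its top is 86 mm above the bench. Turns with the carousel
- vial_a: loose white sample vial with a red cap, 28 mm in diameter, 96 mm tall, origin under its centre; to be left alone
- vial_c: loose white sample vial with a clear cap, 28 mm in diameter, 96 mm tall, origin under its centre; to be left alone
- bottle_amber: loose amber bottle with a black cap, 56 mm in diameter, 115 mm tall, origin under its centre; to be left alone
- septa_jar: loose clear jar with a white lid, 46 mm in diameter, 36 mm tall, origin under its centre; to be left alone

How it is judged:
By the outcome, as a careful person would: the job done as asked, in the order asked, and still so for the second after the job is handed in, with the robot touching nothing.
It also fails if it takes over 51 s, if anything falls off the work surface, if the arm or the gripper's body presses on something with over 40 N, if the wrist force passes 120 N, or if a joint passes its speed limit or range.

## Working session

There is one attempt and no reset: what is moved stays moved. The work goes in short steps, Python scripts to look and compute and a shell command to move; the robot and the scene stay as the last step left them, time stands still between calls to the robot, and variables do not carry over. Pictures are saved under pics/ and viewed, at most 10 in all, crops included, and the job is handed in when it is done.

```bash
ls; mkdir -p pics; cat > h.py <<'E'
from bench import r, optics, order, readout
import numpy as np, cv2
def ray(ci,u,v):
    f=210/np.tan(np.radians(ci["vertical_fov"])/2)
    d=np.array([(u-ci["cx"])/f,(v-ci["cy"])/f]); s=d.copy()
    for _ in range(20): s=d/(1+ci["k1"]*(s@s))
    R=np.array(ci["R"]);t=np.array(ci["t"])
    return -R.T@t, R.T@np.array([s[0],s[1],1])
def onz(ci,u,v,z):
    o,d=ray(ci,u,v); return o+d*(z-o[2])/d[2]
def proj(ci,X):
    f=210/np.tan(np.radians(ci["vertical_fov"])/2)
    p=np.array(ci["R"])@np.array(X)+np.array(ci["t"]); s=p[:2]/p[2]
    s=s*(1+ci["k1"]*(s@s)); return s*f+[ci["cx"],ci["cy"]]
E
python3 - <<'E'
from h import *
ims=[]
for n in("scene","side","wrist"):
    ci=optics.camera_info(n);im=optics.capture(n);cv2.imwrite(f"pics/{n}0.png",im);ims.append(im)
    o,d=ray(ci,280,210);print(n,o.round(3),d.round(3),ci["vertical_fov"],ci["k1"])
print(readout.observe())
E
```

```text
bench.py
pics
shift.py
scene [-0.015  0.831  0.682] [ 0.515 -0.44  -0.735] 54.5725349244364 -0.028891153940762804
side [0.859 0.509 0.78 ] [-0.534 -0.094 -0.84 ] 53.889516644808694 -0.04267240614087514
wrist [0.576 0.077 0.373] [-0.001 -0.308 -0.952] 68.86981429316509 -0.01128963541702917
{'t': 0.15, 'joint_positions': array([-1.39616581e-01,  3.13838311e-01,  4.52396228e-02,  1.30356498e+00,
       -6.60259955e-06,  1.43118339e+00]), 'dq': array([-0.00047393, -0.00244577,  0.00282977,  0.00089526, -0.00065704,
       -0.00167001]), 'tau': array([ 1.76330479e-03, -4.81067133e+01,  2.98815805e+01,  1.39078675e-02,
       -1.10673584e-04, -5.56924022e-05]), 'tcp_pos': array([5.74632348e-01, 3.05023881e-05, 2.30607637e-01]), 'tcp_rot': array([-5.44012087e-04,  7.07107901e-01,  7.07105331e-01, -4.14086098e-04]), 'wrist_force': array([-0.04618741, -1.22041433,  0.49762313]), 'ft_torque': array([ 0.01068642, -0.03993823, -0.00376107]), 'finger_force': 0.0, 'gripper_width': 0.9980819865033772}
```

View pics/scene0.png

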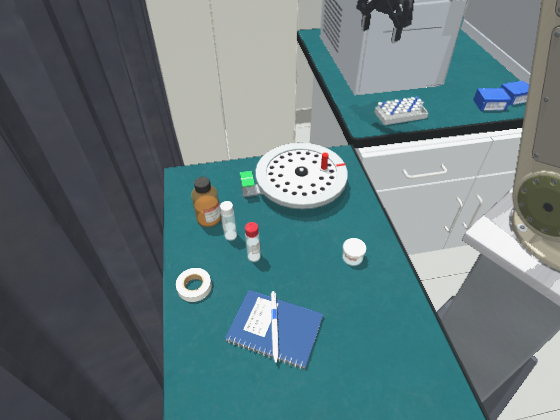

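View pics/side0.png

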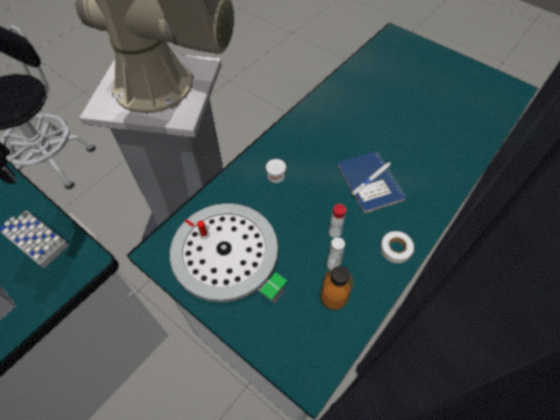

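The scene view shows the carousel hub at about (301,171), the red post at (325,160) and the green plate at (248,179). The side view has the hub at (224,248), post at (202,228) and plate at (274,287).

```bash
python3 - <<'E'
from h import *
box={"scene":(230,140,360,215),"side":(160,190,300,310)}
for n in box:
    ci=optics.camera_info(n);im=cv2.imread(f"pics/{n}0.png");x0,y0,x1,y1=box[n]
    sub=im[y0:y1,x0:x1];hsv=cv2.cvtColor(sub,cv2.COLOR_BGR2HSV)
    H,S,V=cv2.split(hsv)
    g=((H>50)&(H<72)&(S>150)&(V>150))
    red=((H<8)|(H>172))&(S>130)&(V>80)
    blk=(V<60)
    for nm,m,z in(("green",g,.045),("red",red,.045),("black",blk,.05)):
        k,l,st,c=cv2.connectedComponentsWithStats(m.astype(np.uint8))
        for i in range(1,k):
            if st[i][4]>12: 
                u,v=c[i]+[x0,y0];print(n,nm,st[i],np.round([u,v],1),onz(ci,u,v,z).round(4)[:2], onz(ci,u,v,.066).round(4)[:2])
                if nm=="green":
                    cn=cv2.minAreaRect(np.argwhere(l==i)[:,::-1].astype(np.float32))
                    print([onz(ci,*(p+[x0,y0]),.045)[:2].round(4) for p in cv2.boxPoints(cn)])
# objects rough: base pixels from the side/scene views
ci=optics.camera_info("side")
for nm,u,v,z in(("a",339,210,.096),("c",338,244,.096),("amber",341,275,.115),("jar",277,166,.036)):print(nm,onz(ci,u,v,z).round(3))
ci=optics.camera_info("scene")
for nm,u,v,z in(("a",252,229,.096),("c",227,206,.096),("amber",203,184,.115),("jar",354,245,.036)):print(nm,onz(ci,u,v,z).round(3))
E
```

```text
scene green [10 31 13  7 67] [245.9 174.1] [0.5692 0.4349] [0.5499 0.448 ]
[array([0.5838, 0.4418]), array([0.5706, 0.4181]), array([0.5546, 0.4284]), array([0.5677, 0.4517])]
scene green [12 39 12  8 79] [247.5 182.3] [0.5447 0.4491] [0.5262 0.4617]
[array([0.5605, 0.4546]), array([0.5477, 0.4317]), array([0.5291, 0.4436]), array([0.5418, 0.4661])]
scene red [91 13  7 17 91] [324.1 160.8] [0.4828 0.265 ] [0.4664 0.2836]
scene black [117   0  13   8  80] [354.1 142.9] [0.478  0.1644] [0.4655 0.1813]
scene black [65 28 12  8 57] [300.7 172.1] [0.4863 0.3387] [0.4736 0.3512]
side green [110  84  15  14 119] [277.3 280.1] [0.5497 0.4472] [0.5585 0.4489]
[array([0.5507, 0.4322]), array([0.5344, 0.4431]), array([0.5493, 0.462 ]), array([0.5653, 0.4511])]
side green [101  93  17  15 133] [268.7 290.1] [0.5721 0.4345] [0.5803 0.4366]
[array([0.5745, 0.419 ]), array([0.5568, 0.4274]), array([0.5696, 0.4498]), array([0.5869, 0.4414])]
side red [26 30  7  6 20] [189.  222.5] [0.451  0.2448] [0.4627 0.2523]
side red [37 31 10 15 87] [201.6 227.6] [0.459  0.2739] [0.4705 0.2806]
side black [  0   0  42  38 172] [179.1 208. ] [0.4224 0.2158] [0.432  0.2223]
side black [58 52 12 12 83] [223.6 248.5] [0.5016 0.3313] [0.5094 0.3352]
a [0.406 0.548 0.096]
c [0.482 0.552 0.096]
amber [0.553 0.561 0.115]
jar [0.268 0.4   0.036]
a [0.394 0.551 0.096]
c [0.473 0.552 0.096]
amber [0.539 0.562 0.115]
jar [0.268 0.395 0.036]
```

View pics/wrist0.png

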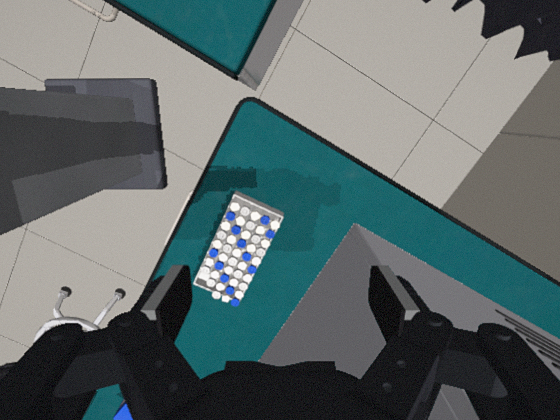

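The wrist view only shows the neighbouring bench, so I'll move over the carousel, closing the fingers on the way.

```bash
python3 shift.py '0.05 -0.024 0 0 0 0; 0.05 -0.024 0 0 0 0; 0.05 -0.024 0 0 0 0; 0.05 -0.024 0 0 0 0; 0.05 -0.024 0 0 0 0' 0; python3 shift.py '0.05 -0.024 0 0 0 0; 0 0 0 0 0 0.15; 0 0 0 0 0 0.15; 0 0 0 0 0 0.15; 0 0 0 0 0 0'
python3 - <<'E'
from h import *
s=readout.observe();print(s["t"],s["tcp_pos"],s["tcp_rot"],s["joint_positions"])
ci=optics.camera_info("wrist");im=optics.capture("wrist");cv2.imwrite("pics/w1.png",im)
import pickle;pickle.dump(ci,open("w1.pkl","wb"))
E
```

```text
t: 0.78
tcp_pos: [0.454, 0.2514, 0.2311]
tcp_rot: [-0.0, 0.707, 0.707, -0.0]
wrist_force: [0.8, 0.2, 0.0]
gripper_width: -0.002
finger_force: 0.0
t: 1.4
tcp_pos: [0.4308, 0.3, 0.231]
tcp_rot: [-0.0, 0.847, 0.532, -0.0]
wrist_force: [0.3, -0.5, -0.7]
gripper_width: 0.002
finger_force: 0.0
1.4 [0.43077137 0.29997847 0.23100235] [-6.45641761e-06  8.46564075e-01  5.32286735e-01 -3.13925325e-04] [ 4.55322427e-01  2.16601725e-01 -8.33574241e-02  1.27146287e+00
 -5.35729054e-05  2.47431609e+00]
```

View pics/w1.png

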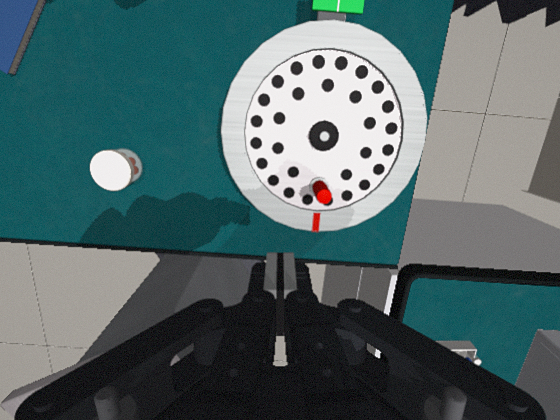

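The wrist view shows the carousel: hub at (323,135), post top at (324,197), mark at (317,222), green plate at (339,4).

```bash
python3 - <<'E'
from h import *
import pickle;ci=pickle.load(open("w1.pkl","rb"));im=cv2.imread("pics/w1.png")
hsv=cv2.cvtColor(im,cv2.COLOR_BGR2HSV);H,S,V=cv2.split(hsv)
red=(((H<8)|(H>172))&(S>130)&(V>80)).astype(np.uint8)
k,l,st,c=cv2.connectedComponentsWithStats(red)
for i in range(1,k):
    if st[i][4]>20: print("red",st[i],onz(ci,*c[i],.045)[:2].round(4))
ring=((S<60)&(V>140)).astype(np.uint8);ring[250:]=0;ring[:,:210]=0;ring[:,430:]=0
cs,_=cv2.findContours(ring,cv2.RETR_EXTERNAL,cv2.CHAIN_APPROX_NONE);cc=max(cs,key=cv2.contourArea)
P=np.array([onz(ci,*p[0],.045)[:2] for p in cv2.convexHull(cc)])
from scipy.optimize import least_squares
f=least_squares(lambda q:np.hypot(*(P-q[:2]).T)-q[2],[.494,.333,.108],loss="soft_l1",f_scale=.001);print("ring",f.x,np.abs(f.fun).mean())
hub=onz(ci,323.5,135.5,.05)[:2];print("hub",hub)
for n in("scene","side"):
    q=optics.camera_info(n);print(n,proj(q,[*f.x[:2],.05]))
E
```

```text
red [313 181  19  23 297] [0.4707 0.2717]
red [312 213   8  19 121] [0.4505 0.2426]
ring [0.49666846 0.32708436 0.10741459] 0.0008989474646726773
hub [0.49610052 0.32794398]
scene [301.31744343 167.66687705]
side [222.10010992 246.00267444]
```

```bash
python3 shift.py '0 0 0.06 0 0 0; 0 0 0.06 0 0 0; 0 0 0.05 0 0 0; 0 0 0 0 0 0; 0 0 0 0 0 0' 0
cat > ang.py <<'E'
from h import *
A=np.array([.4965,.3275]);TH=np.radians(61.2)
def ang(n):
    t=readout.observe()["t"];ci=optics.camera_info(n);im=optics.capture(n)
    H,S,V=cv2.split(cv2.cvtColor(im,cv2.COLOR_BGR2HSV))
    m=((((H<8)|(H>172))&(S>130)&(V>80))).astype(np.uint8)
    c=proj(ci,[*A,.05]);roi=np.zeros_like(m)
    poly=np.array([proj(ci,[*(A+.115*np.array([np.cos(a),np.sin(a)])),z]) for a in np.linspace(0,6.3,40) for z in(.045,.086)])
    cv2.fillConvexPoly(roi,cv2.convexHull(poly.astype(np.int32)),1);m*=roi
    k,l,st,ce=cv2.connectedComponentsWithStats(m);out=[]
    for i in range(1,k):
        if st[i][4]<8: continue
        for z,rr,nm in((.045,.0955,"mark"),(.064,.055,"post")):
            d=onz(ci,*ce[i],z)[:2]-A
            if abs(np.hypot(*d)-rr)<.012: out.append((nm,int(st[i][4]),round(float((np.arctan2(d[1],d[0])-TH)%(2*np.pi)),3),round(float(np.hypot(*d)),4)))
    return t,n,out,im
def both():
    for n in("scene","side"):
        print(*ang(n)[:3])
if __name__=="__main__": both()
E
python3 ang.py
```

```text
t: 2.08
tcp_pos: [0.4321, 0.3004, 0.0629]
tcp_rot: [0.0, 0.847, 0.532, 0.001]
wrist_force: [0.2, 0.2, 0.8]
gripper_width: 0.001
finger_force: 0.0
2.075 scene [('post', 51, 3.076, 0.0508)]
2.125 side [('mark', 20, 3.142, 0.0944), ('post', 88, 3.127, 0.054)]
```

```bash
python3 shift.py '0 0.018 0 0 0 0; 0 0.018 0 0 0 0; 0.004 0.018 0 0 0 0; 0 0 0 0 0 0; 0 0 -0.05 0 0 0'; python3 ang.py
```

```text
t: 2.8
tcp_pos: [0.4785, 0.2785, 0.1078]
tcp_rot: [-0.001, 0.847, 0.531, -0.005]
wrist_force: [0.7, 0.1, 1.3]
gripper_width: 0.001
finger_force: 0.0
2.8 scene [('post', 96, 4.807, 0.0552)]
2.85 side [('post', 89, 4.945, 0.0539), ('mark', 20, 4.962, 0.0955)]
```

```bash
python3 shift.py '-0.022 -0.0025 0 0 0 0; -0.022 -0.0025 0 0 0 0; 0 0 0.025 0 0 0; 0 0 0.02 0 0 0; 0 0 0 0 0 0'; python3 ang.py; python3 ang.py
```

```text
t: 3.52
tcp_pos: [0.456, 0.2421, 0.0647]
tcp_rot: [-0.0, 0.847, 0.532, -0.002]
wrist_force: [-0.0, -0.9, -0.4]
gripper_width: 0.004
finger_force: 0.0
3.525 scene [('post', 86, 0.916, 0.0574), ('mark', 12, 0.912, 0.0987)]
3.575 side [('post', 86, 1.077, 0.0569), ('mark', 14, 1.054, 0.0978)]
3.625 scene [('post', 102, 1.223, 0.0548), ('mark', 11, 1.227, 0.0996)]
3.675 side [('mark', 13, 1.372, 0.0973), ('post', 89, 1.391, 0.0568)]
```

First pass done at about 3.3 rad/s. I'll wait at hover for it to slow.

```bash
Z='0 0 0 0 0 0'
python3 shift.py '0 0 0.004 0 0 0; 0 0 0 0 0 0; 0 0 0 0 0 0; 0 0 0 0 0 0; 0 0 0 0 0 0' | sed -n 1,4p
python3 shift.py '0 0 0 0 0 0; 0 0 0 0 0 0; 0 0 0 0 0 0; 0 0 0 0 0 0; 0 0 0 0 0 0' >/dev/null
python3 shift.py '0 0 0 0 0 0; 0 0 0 0 0 0; 0 0 0 0 0 0; 0 0 0 0 0 0; 0 0 0 0 0 0' >/dev/null
python3 shift.py '0 0 0 0 0 0; 0 0 0 0 0 0; 0 0 0 0 0 0; 0 0 0 0 0 0; 0 0 0 0 0 0' >/dev/null
python3 shift.py '0 0 0 0 0 0; 0 0 0 0 0 0; 0 0 0 0 0 0; 0 0 0 0 0 0; 0 0 0 0 0 0' >/dev/null
python3 shift.py '0 0 0 0 0 0; 0 0 0 0 0 0; 0 0 0 0 0 0; 0 0 0 0 0 0; 0 0 0 0 0 0' >/dev/null
python3 shift.py '0 0 0 0 0 0; 0 0 0 0 0 0; 0 0 0 0 0 0; 0 0 0 0 0 0; 0 0 0 0 0 0' >/dev/null
python3 shift.py '0 0 0 0 0 0; 0 0 0 0 0 0; 0 0 0 0 0 0; 0 0 0 0 0 0; 0 0 0 0 0 0' >/dev/null
python3 shift.py '0 0 0 0 0 0; 0 0 0 0 0 0; 0 0 0 0 0 0; 0 0 0 0 0 0; 0 0 0 0 0 0'
python3 ang.py;python3 ang.py
```

```text
t: 4.35
tcp_pos: [0.4578, 0.2427, 0.0624]
tcp_rot: [0.0, 0.847, 0.532, 0.0]
wrist_force: [-0.6, 0.3, -0.6]
t: 9.35
tcp_pos: [0.4578, 0.2427, 0.0623]
tcp_rot: [0.0, 0.847, 0.532, 0.0]
wrist_force: [-0.9, 0.4, -0.7]
gripper_width: 0.001
finger_force: 0.0
9.35 scene [('post', 86, 4.361, 0.0507)]
9.4 side [('post', 89, 4.463, 0.0532), ('mark', 19, 4.492, 0.0951)]
9.45 scene [('post', 89, 4.609, 0.0525)]
9.5 side [('post', 94, 4.691, 0.0533), ('mark', 22, 4.723, 0.0951)]
```

```bash
python3 shift.py '-0.002 0 0.01 0 0 0; 0 0 0 0 0 0; 0 0 0 0 0 0; 0 0 0 0 0 0; 0 0 0 0 0 0' | sed -n 1,4p
python3 shift.py '0 0 0 0 0 0; 0 0 0 0 0 0; 0 0 0 0 0 0; 0 0 0 0 0 0; 0 0 0 0 0 0' >/dev/null
python3 shift.py '0 0 0 0 0 0; 0 0 0 0 0 0; 0 0 0 0 0 0; 0 0 0 0 0 0; 0 0 0 0 0 0' >/dev/null
python3 shift.py '0 0 0 0 0 0; 0 0 0 0 0 0; 0 0 0 0 0 0; 0 0 0 0 0 0; 0 0 0 0 0 0' >/dev/null
python3 shift.py '0 0 0 0 0 0; 0 0 0 0 0 0; 0 0 0 0 0 0; 0 0 0 0 0 0; 0 0 0 0 0 0' >/dev/null
python3 shift.py '0 0 0 0 0 0; 0 0 0 0 0 0; 0 0 0 0 0 0; 0 0 0 0 0 0; 0 0 0 0 0 0' >/dev/null
python3 shift.py '0 0 0 0 0 0; 0 0 0 0 0 0; 0 0 0 0 0 0; 0 0 0 0 0 0; 0 0 0 0 0 0' >/dev/null
python3 shift.py '0 0 0 0 0 0; 0 0 0 0 0 0; 0 0 0 0 0 0; 0 0 0 0 0 0; 0 0 0 0 0 0' >/dev/null
python3 shift.py '0 0 0 0 0 0; 0 0 0 0 0 0; 0 0 0 0 0 0; 0 0 0 0 0 0; 0 0 0 0 0 0' >/dev/null
python3 shift.py '0 0 0 0 0 0; 0 0 0 0 0 0; 0 0 0 0 0 0; 0 0 0 0 0 0; 0 0 0 0 0 0' >/dev/null
python3 shift.py '0 0 0 0 0 0; 0 0 0 0 0 0; 0 0 0 0 0 0; 0 0 0 0 0 0; 0 0 0 0 0 0' >/dev/null
python3 shift.py '0 0 0 0 0 0; 0 0 0 0 0 0; 0 0 0 0 0 0; 0 0 0 0 0 0; 0 0 0 0 0 0' >/dev/null
python3 shift.py '0 0 0 0 0 0; 0 0 0 0 0 0; 0 0 0 0 0 0; 0 0 0 0 0 0; 0 0 0 0 0 0' >/dev/null
python3 shift.py '0 0 0 0 0 0; 0 0 0 0 0 0; 0 0 0 0 0 0; 0 0 0 0 0 0; 0 0 0 0 0 0' >/dev/null
python3 shift.py '0 0 0 0 0 0; 0 0 0 0 0 0; 0 0 0 0 0 0; 0 0 0 0 0 0; 0 0 0 0 0 0' >/dev/null
python3 shift.py '0 0 0 0 0 0; 0 0 0 0 0 0; 0 0 0 0 0 0; 0 0 0 0 0 0; 0 0 0 0 0 0' >/dev/null
python3 shift.py '0 0 0 0 0 0; 0 0 0 0 0 0; 0 0 0 0 0 0; 0 0 0 0 0 0; 0 0 0 0 0 0' >/dev/null
python3 shift.py '0 0 0 0 0 0; 0 0 0 0 0 0; 0 0 0 0 0 0; 0 0 0 0 0 0; 0 0 0 0 0 0' >/dev/null
python3 shift.py '0 0 0 0 0 0; 0 0 0 0 0 0; 0 0 0 0 0 0; 0 0 0 0 0 0; 0 0 0 0 0 0'
python3 ang.py;python3 ang.py
python3 - <<'E'
from ang import *
_,_,o,im=ang("side");cv2.imwrite("pics/s2.png",cv2.resize(im[170:330,130:330],None,fx=3,fy=3))
print(o)
E
```

```text
t: 10.18
tcp_pos: [0.4571, 0.2409, 0.0525]
tcp_rot: [0.0, 0.847, 0.532, 0.0]
wrist_force: [-0.9, -0.7, -1.4]
t: 21.42
tcp_pos: [0.4569, 0.2408, 0.0523]
tcp_rot: [0.0, 0.847, 0.532, 0.0]
wrist_force: [-0.7, 0.2, -0.8]
gripper_width: -0.004
finger_force: 0.0
21.425 scene [('post', 86, 4.57, 0.0517)]
21.475 side [('post', 91, 4.599, 0.0535), ('mark', 26, 4.623, 0.0955)]
21.525 scene [('post', 93, 4.682, 0.053)]
21.575 side [('post', 96, 4.697, 0.0533), ('mark', 22, 4.723, 0.0951)]
[('post', 94, 4.746, 0.0533), ('mark', 24, 4.772, 0.0957)]
```

View pics/s2.png

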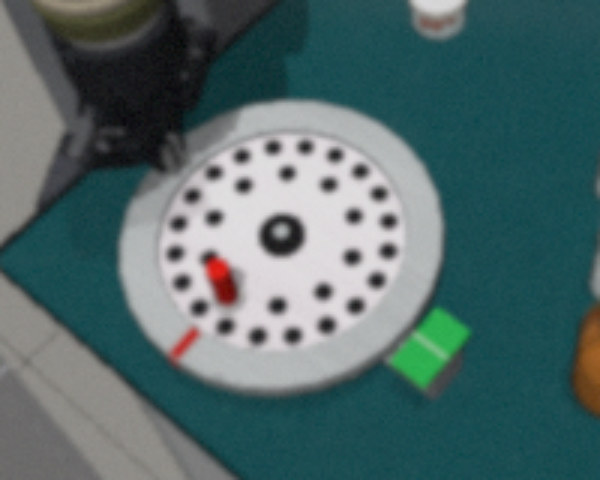

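The side crop shows the mark at crop (184,346), moving anticlockwise towards the green plate at (430,350), and the fingertip over the ring at (170,150). Speed is about 1 rad/s.

```bash
python3 shift.py '0 0 0 0 0 0; 0 0 0 0 0 0; 0 0 0 0 0 0; 0 0 0 0 0 0; 0 0 0 0 0 0' | head -1
python3 shift.py '0 0 0 0 0 0; 0 0 0 0 0 0; 0 0 0 0 0 0' | head -1
python3 ang.py
```

```text
t: 22.3
t: 22.68
22.675 scene [('post', 91, 5.78, 0.055), ('mark', 11, 5.769, 0.0951)]
22.725 side [('post', 85, 5.804, 0.0558), ('mark', 26, 5.791, 0.0976)]
```

```bash
python3 shift.py '0 0 0 0 0 0; 0 0 0 0 0 0; 0 0 0.01 0 0 0; 0 0 0 0 0 0'; python3 ang.py
```

```text
t: 23.28
tcp_pos: [0.4598, 0.2408, 0.0449]
tcp_rot: [0.002, 0.847, 0.531, 0.003]
wrist_force: [-1.0, -3.9, 19.4]
gripper_width: -0.001
finger_force: 9.6
23.275 scene [('post', 97, 6.203, 0.0556), ('mark', 13, 6.187, 0.0951)]
23.325 side [('post', 82, 6.172, 0.0559), ('mark', 28, 6.161, 0.0973)]
```

```bash
python3 shift.py '0 0 0 0 0 0; 0 0 0 0 0 0; 0 0 0 0 0 0'; python3 ang.py
python3 - <<'E'
from ang import *
_,_,o,im=ang("side");cv2.imwrite("pics/s3.png",cv2.resize(im[170:330,130:330],None,fx=3,fy=3))
E
```

```text
t: 23.75
tcp_pos: [0.4597, 0.2409, 0.0449]
tcp_rot: [0.002, 0.847, 0.531, 0.003]
wrist_force: [-1.2, -3.6, 18.7]
gripper_width: 0.0
finger_force: 9.5
23.75 scene [('post', 98, 6.197, 0.0556), ('mark', 14, 6.185, 0.0952)]
23.8 side [('post', 82, 6.172, 0.0559), ('mark', 28, 6.16, 0.0975)]
```

View pics/s3.png

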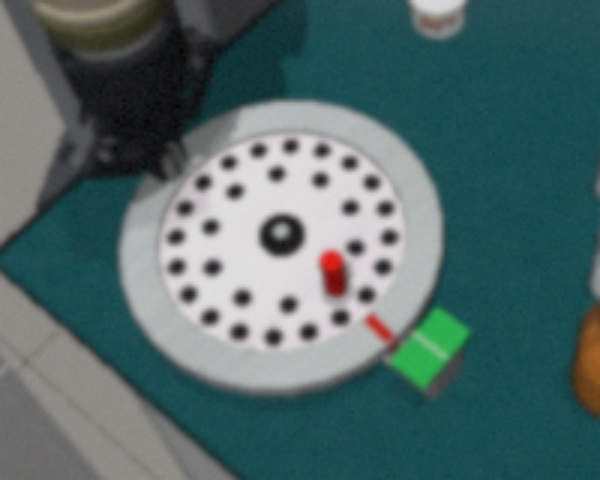

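The mark, at crop (382,330), is inside the plate's span but nearer its lower-left edge at (390,352). I'll measure it precisely.

```bash
python3 - <<'E'
from ang import *
for n,b in(("side",(250,265,300,310)),("scene",(230,160,268,198))):
    ci=optics.camera_info(n);im=optics.capture(n);H,S,V=cv2.split(cv2.cvtColor(im,cv2.COLOR_BGR2HSV))
    g=((H>50)&(H<72)&(S>110)&(V>150)).astype(np.uint8);w=np.zeros_like(g);w[b[1]:b[3],b[0]:b[2]]=1;g*=w
    g=cv2.morphologyEx(g,cv2.MORPH_CLOSE,np.ones((5,5)))
    pts=np.argwhere(g)[:,::-1];P=np.array([onz(ci,u,v,.045)[:2] for u,v in pts])
    (c,sz,a)=cv2.minAreaRect((P*1000).astype(np.float32));bx=cv2.boxPoints((c,sz,a))/1000;c=np.array(c)/1000
    d=(c-A)/np.hypot(*(c-A));print(n,"plate",c,sz,np.degrees(np.arctan2(d[1],d[0])))
    L=max([(bx[1]-bx[0]),(bx[2]-bx[1])],key=lambda e:np.hypot(*e));L/=np.hypot(*L);print("long axis deg",np.degrees(np.arctan2(L[1],L[0])))
    m=(((H<8)|(H>172))&(S>110)&(V>80)).astype(np.uint8)
    k,l,st,ce=cv2.connectedComponentsWithStats(m)
    for i in range(1,k):
        X=onz(ci,*ce[i],.045)[:2]
        if st[i][4]>8 and abs(np.hypot(*(X-A))-.0955)<.008:
            print("mark",X,"across vs plate centre",(X-c)@L)
E
```

```text
side plate [0.56084576 0.44065747] (26.494617462158203, 46.36079406738281) 60.37574617820514
long axis deg -29.016018
mark [0.55347794 0.40638554] across vs plate centre 0.010180698050041511
scene plate [0.5562652  0.44264896] (26.897218704223633, 49.14273452758789) 62.569554790211754
long axis deg -29.722221
mark [0.55132161 0.40660653] across vs plate centre 0.013576466227665297
```

The mark sits 10–14 mm off centre, against an edge at 24 mm. I'll relax the tangential preload before lifting so the ring is not kicked back.

```bash
python3 shift.py '0 0.002 0 0 0 0; 0 0 0 0 0 0; 0 0 0 0 0 0'; python3 - <<'E'
from ang import *
s=readout.observe();print(s["tcp_pos"],s["wrist_force"]@np.array([[.9],[-.433],[0]]),s["ft_torque"])
both()
E
```

```text
t: 24.38
tcp_pos: [0.4613, 0.2402, 0.0449]
tcp_rot: [0.001, 0.847, 0.531, 0.003]
wrist_force: [-2.0, -3.2, 19.4]
gripper_width: 0.005
finger_force: 9.7
[0.46128676 0.24019295 0.04492717] [-0.43587628] [-0.60447522  0.3132452   0.07323966]
24.375 scene [('post', 98, 6.22, 0.0557), ('mark', 12, 6.206, 0.0982)]
24.425 side [('post', 81, 6.19, 0.0561), ('mark', 26, 6.18, 0.0974)]
```

```bash
python3 shift.py '0 0.001 -0.001 0 0 0; 0 0 0 0 0 0; 0 0 0 0 0 0'; python3 ang.py
python3 shift.py '0 0.0007 -0.0008 0 0 0; 0 0 0 0 0 0; 0 0 0 0 0 0'; python3 ang.py
```

```text
t: 24.85
tcp_pos: [0.4616, 0.2401, 0.045]
tcp_rot: [0.001, 0.847, 0.532, 0.002]
wrist_force: [-0.8, -0.8, 12.9]
gripper_width: 0.001
finger_force: 6.3
24.85 scene [('post', 97, 6.225, 0.0557), ('mark', 12, 6.207, 0.0974)]
24.9 side [('post', 81, 6.194, 0.056), ('mark', 25, 6.181, 0.0971)]
t: 25.32
tcp_pos: [0.4617, 0.24, 0.045]
tcp_rot: [0.0, 0.847, 0.532, 0.002]
wrist_force: [0.4, 1.0, 7.5]
gripper_width: 0.001
finger_force: 4.0
25.325 scene [('post', 97, 6.225, 0.0557), ('mark', 13, 6.209, 0.0972)]
25.375 side [('post', 82, 6.196, 0.0559), ('mark', 25, 6.181, 0.0971)]
```

```bash
python3 shift.py '0 0.0006 -0.0006 0 0 0; 0 0 0 0 0 0; 0 0 0 0 0 0'
python3 shift.py '0 0.0003 -0.0003 0 0 0; 0 0 0 0 0 0; 0 0 0 0 0 0'; python3 ang.py
```

```text
t: 25.8
tcp_pos: [0.4616, 0.2396, 0.045]
tcp_rot: [-0.0, 0.847, 0.532, 0.001]
wrist_force: [0.8, 2.9, 4.3]
gripper_width: -0.002
finger_force: 2.5
t: 26.18
tcp_pos: [0.4612, 0.239, 0.0451]
tcp_rot: [-0.0, 0.847, 0.532, 0.0]
wrist_force: [1.9, 2.7, 4.2]
gripper_width: -0.004
finger_force: 2.1
26.175 scene [('post', 97, 6.225, 0.0557), ('mark', 12, 6.207, 0.0974)]
26.225 side [('post', 80, 6.192, 0.0561), ('mark', 26, 6.181, 0.0975)]
```

```bash
python3 shift.py '0 0 -0.03 0 0 0; 0 0 -0.05 0 0 0; 0 0 -0.05 0 0 0; 0 0 0 0 0 0'; python3 ang.py
python3 shift.py '0 0 0 0 0 0; 0 0 0 0 0 0; 0 0 0 0 0 0; 0 0 0 0 0 0; 0 0 0 0 0 0'; python3 ang.py
```

```text
t: 26.78
tcp_pos: [0.4625, 0.2387, 0.1781]
tcp_rot: [0.001, 0.847, 0.531, 0.002]
wrist_force: [-0.6, 0.2, 0.7]
gripper_width: -0.0
finger_force: 0.0
26.775 scene [('post', 97, 6.203, 0.0556), ('mark', 12, 6.189, 0.0951)]
26.825 side [('post', 84, 6.176, 0.0556), ('mark', 25, 6.166, 0.0979)]
t: 27.5
tcp_pos: [0.461, 0.2389, 0.1749]
tcp_rot: [0.0, 0.847, 0.532, -0.0]
wrist_force: [0.1, 0.1, 0.2]
gripper_width: -0.001
finger_force: 0.0
27.5 scene [('post', 97, 6.192, 0.0556), ('mark', 17, 6.18, 0.0962)]
27.55 side [('post', 85, 6.169, 0.0557), ('mark', 25, 6.153, 0.0972)]
```

```bash
python3 shift.py '0 0 0 0 0 0; 0 0 0 0 0 0; 0 0 0 0 0 0; 0 0 0 0 0 0; 0 0 0 0 0 0'|head -1; python3 ang.py
python3 shift.py '0 0 0 0 0 0; 0 0 0 0 0 0; 0 0 0 0 0 0; 0 0 0 0 0 0; 0 0 0 0 0 0'|head -1
python3 shift.py '0 0 0 0 0 0; 0 0 0 0 0 0; 0 0 0 0 0 0; 0 0 0 0 0 0; 0 0 0 0 0 0'|head -1; python3 ang.py
```

```text
t: 28.22
28.225 scene [('post', 97, 6.192, 0.0556), ('mark', 17, 6.18, 0.0962)]
28.275 side [('post', 84, 6.168, 0.0559), ('mark', 25, 6.153, 0.0972)]
t: 28.95
t: 29.58
29.575 scene [('post', 97, 6.192, 0.0556), ('mark', 17, 6.18, 0.0962)]
29.625 side [('post', 84, 6.168, 0.0559), ('mark', 25, 6.153, 0.0972)]
```

```bash
python3 -c "
from bench import r, optics, order, readout
print(order.finish_job())"
```

```text
the job is handed in; nothing more can be done
None
```

The job is handed in at about 30 s. The flick sent the carousel past the plate at about 3.3 rad/s. On a later pass I braked it with the red mark about 11–15 mm off the plate's centre line (the edges are at 24 mm). The carousel is at rest, and the arm is clear above it.

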